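# Work a refilled cartridge back into the packed rack

## Robot

A 6-joint arm with a two-finger parallel gripper is mounted at the origin on a cart in front of the work surface, level with it; the furniture and walls round the work are solid. World frame = base frame: x ahead of the robot, y to its left, z up, the work surface at z = 0. Lengths are in m, angles in degrees, forces in N, time in s.
With the tool pointing down it reaches from about 0.25 to 0.85 m from the base axis. Payload 12.5 kg.
Tool frame: the origin (TCP) lies at the very end of the fingers, on their centre line; the grasp point (between the pads) lies 19 mm behind it; z points along the fingers, y is the line along which they close (so a half turn about z gives the same grasp; the last joint's range is limited). The gripper opens to 93 mm and grips with 3 to 60 N. Pads are 15 mm wide; open, the fingers measure 128 mm over their backs; the gripper's body (75 mm by 188 mm) begins 65 mm behind the grasp point.
Start: joints at [64.767, 20.094, 94.641, -0, 65.266, -4.847], TCP at [0.192, 0.516, 0.219] pointing down, gripper open.
Joint ranges: [-157.81, 157.81], [-45, 120.19], [0.68, 151.7], [-89.99, 269.99], [4.06, 180], [-164.3, 164.3]. Speed limits (degrees/s): [127.2, 127.2, 159.86, 180, 180, 180].

## Interface

Orientations are given as a 3x3 rotation matrix whose columns are the frame's x, y, z axes.
In Python, from workcell import robot gives the robot as it stands. Calls block until the motion is done:
- robot.move_ptp(position, orientation): joint-space move of the TCP to a pose.
- robot.move_l(position, orientation=None, feed=0.15): straight line of the TCP; orientation=None keeps the orientation; feed is the mean speed in m/s.
- robot.move_joints(angles): joint-space move.
- robot.grip(opening, f_grip=None): finger opening in m; f_grip is the grip in N (None keeps the last); returns when the fingers have stopped.
- robot.pause(seconds).
- robot.solve_ik(position, orientation): joint angles nearest the present ones, or None.
- robot.snapshot(name): name is "side" or "top" or "wrist"; returns a dict with "pixels" (420x560x3 uint8, red, green, blue), "intrinsics" (3x3 intrinsics, pixels), "pose" (4x4, takes a point from camera to world coordinates). Camera axes: x right, y down, z forward; pixel columns grow to the right and rows downward; lengths in m; the calibration is good to about 2 mm. A picture is of the moment at which its call begins. There is no depth.
A pose or a line that the arm cannot do raises robot.MotionError and nothing moves.
- robot.finish_job(): hands the job in; it is judged then, once.
Readings, each from a call of its own:
- robot.read_t(): time.
- robot.read_joint_pos(): joint angles.
- robot.read_joint_velocities(): joint speeds.
- robot.read_joint_efforts(): joint torques, N m.
- robot.read_position(): TCP position.
- robot.read_orientation(): TCP orientation.
- robot.read_force(): force on the tool from outside, world axes, zero at the start.
- robot.read_torque(): the same for the moment, N m.
- robot.read_gripper_width(): finger opening in m.
- robot.read_grasp_force(): force on a finger pad.
Only numpy, scipy, OpenCV 4.12 (cv2) and the standard library are available. Lean on these libraries where they do the work, as an engineer would, in place of code of your own. Each camera call takes 0.05 s, during which the arm holds its last target. There are 200 camera calls.

## Task

Take the refilled cartridge that stands on the bench and work it down into the gap in the rack, between the second and the third cartridge, easing its neighbours and the sliding end stop apart as it goes, and press it fully home so that it stands upright on the tray, level with the others and facing the same way. Feel its way in with light, steady pressure, never more than about two kilos against a neighbour; do not rest the hand on the neighbouring cartridges or tip them over, and leave the other things on the bench alone.

Things in the scene. Friction and masses are not known exactly. Their poses are not given: they have to be found in the camera images.
- cart_new_mid (a point): Loose refilled cartridge standing on its long edge on the bench, at the right. Black, 250 mm long (268 with end gears), 46 mm thick, 107.8 mm tall with its grey clip-on cover; about 0.4 kg. This point: its middle, 54 mm under the top. x axis up, y along its length, z through its thickness: when it faces like the others, z points right, from the rack's end plate to its sliding stop.
- cart_new_ridge (a point): Middle of the top of the loose cartridge's cover (same axes). The cover's top is a parallel-sided grip ridge 26 mm thick, 246 mm long, its sides 20 mm tall. Below it the cover slopes out on both sides to nearly the full 46 mm thickness, reached 45 to 50 mm below the top. The other cartridges have the same cover.
- cart_new_foot (a point): Middle of the loose cartridge's underside (same axes). The foot is tapered: its flat reaches from 15 mm on the -z side to 9 mm on the +z side; from there a bevel 7 mm wide and 4 mm high leads out to the -z face and one 15 mm wide and 15 mm high to the +z face.
- cart_a_mid (a point): First cartridge of the row, at the fixed end plate: same shape, axes and point as the loose one, standing loose on the tray.
- cart_b_mid (a point): Second cartridge of the row, left of the gap as the robot sees it; same kind and point. It has under 2 mm of play to the first, and the first about 1 mm to the end plate, which does not yield. Its cover should take no more than 20 N.
- cart_c_mid (a point): Third cartridge of the row, right of the gap, with the sliding stop 1 to 10 mm behind it; same kind, point and limit of 20 N. The gap between the second and third is 16 to 20 mm, narrower than a cartridge.
- rack: Fixed steel rack, 312 mm (x) by 238 mm (y), open at the top; origin in the middle of its underside, z up. Cartridges stand with their length along its x, on slippery nylon strips on a tray 10 mm over the origin. The fixed grey end plate (94 mm high) has its inner face at y = +112 mm and does not yield. Two guide rods run along y at x = +-146 mm, 30 mm up.
- stop (a joint): The rack's sliding end stop: aluminium plate 87 mm high at the right end of the row. It slides back along the rods against friction and a spring: about 4 N at first, 7 N fully back. Value: travel in m away from the end plate, 0 to 0.037 (hard stop); its face is 150 mm plus this from the end plate's face. Fully back, the rack holds four cartridges with about 2 mm to spare.
- dust_brush: Flat wooden dust brush, 40x197x11 mm, lying loose on the bench; origin under its middle. Not part of the job.
- screwdriver_red: Screwdriver with a fat handle, 26x159x28 mm, lying loose; origin under its middle. Not part of the job.
- dust_tin: Open metal tin, 75 mm across, 68 mm tall, standing loose at the back of the bench; origin under its middle. Not part of the job.

How it is judged:
By the outcome, as a careful person would: the job done as asked, in the order asked, and still so for the second after the job is handed in, with the robot touching nothing.
It also fails if it takes over 72 s, if anything falls off the work surface, if the arm or the gripper's body presses on something with over 40 N, if the wrist force passes 120 N, or if a joint passes its speed limit or range.

## Working session

There is one attempt and no reset: what is moved stays moved. The work goes in short steps, each a Python script; the robot and the scene stay as the last script left them, time stands still between calls to the robot, and variables do not carry over. Pictures are saved under pics/ and viewed, at most 10 in all, crops included, and the job is handed in when it is done.

```bash
mkdir -p pics; ls; python3 - <<'E'
from workcell import robot
import cv2,numpy as np
np.set_printoptions(precision=4,suppress=True)
for n in("top","side"):
    s=robot.snapshot(n); cv2.imwrite(f"pics/{n}0.png",s["pixels"][:,:,::-1]); print(n,s["intrinsics"],s["pose"])
print(robot.read_t(),robot.read_force(),robot.read_orientation())
E
```

```text
pics
top [[523.5088   0.     280.0753]
 [  0.     523.5088 221.9162]
 [  0.       0.       1.    ]] [[-0.0003 -0.9962  0.087   0.3821]
 [-1.      0.001   0.0078  0.0078]
 [-0.0079 -0.087  -0.9962  1.3895]
 [ 0.      0.      0.      1.    ]]
side [[423.6549   0.     274.8449]
 [  0.     423.6549 209.4803]
 [  0.       0.       1.    ]] [[ 0.9183 -0.2702  0.2892  0.1396]
 [-0.3957 -0.6131  0.6838 -0.8296]
 [-0.0075 -0.7424 -0.6699  0.9142]
 [ 0.      0.      0.      1.    ]]
0.1 [ 0.3726 -0.6682 -0.3337] [[-0.9374  0.3483 -0.0004]
 [ 0.3483  0.9374 -0.0009]
 [ 0.0001 -0.001  -1.    ]]
```

View pics/top0.png

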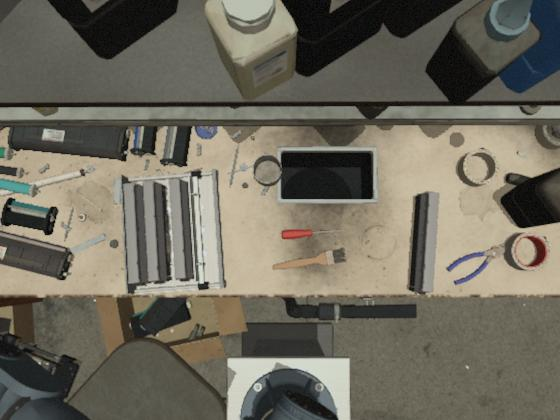

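View pics/side0.png

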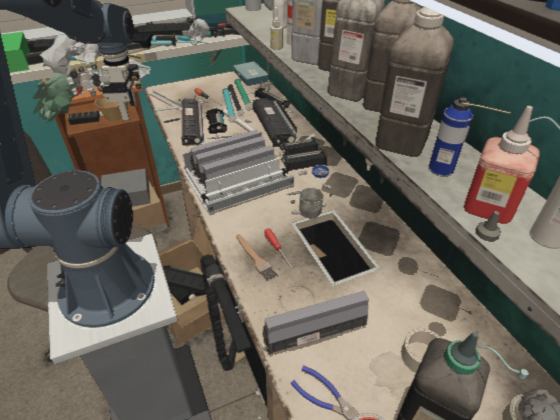

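The top view shows the rack at about (172,232), with grey-topped cartridges at columns 137, 160 and 180, the gap near column 168, and the stop at about 210. The loose cartridge is at about (425,242), the brush at (310,262), the screwdriver at (310,234) and the tin at (267,170). Next I'll take closer views with the wrist camera.

```bash
cat > h.py <<'E'
from workcell import robot
import cv2,numpy as np
np.set_printoptions(precision=4,suppress=True)
R0=np.array([[-1.,0,0],[0,1,0],[0,0,-1]])
def snap(n,f):
    s=robot.snapshot(n); cv2.imwrite(f"pics/{f}.png",s["pixels"][:,:,::-1]); np.savez(f"pics/{f}.npz",K=s["intrinsics"],T=s["pose"])
    return s
def pix2w(f,uv,z):
    d=np.load(f"pics/{f}.npz"); K,T=d["K"],d["T"]
    r=(np.linalg.inv(K)@np.c_[np.array(uv,float).reshape(-1,2),np.ones(np.size(uv)//2)].T).T@T[:3,:3].T
    o=T[:3,3]; return o+r*((z-o[2])/r[:,2])[:,None]
def w2pix(f,P):
    d=np.load(f"pics/{f}.npz"); K,T=d["K"],d["T"]
    c=(np.array(P,float).reshape(-1,3)-T[:3,3])@T[:3,:3]; q=c@K.T; return q[:,:2]/q[:,2:]
E
python3 - <<'E'
from h import *
snap("top","top0");
robot.move_ptp([0.45,0.27,0.42],R0); s=snap("wrist","w_rack"); print(s["intrinsics"],s["pose"])
robot.move_ptp([0.42,-0.34,0.40],R0); s=snap("wrist","w_loose"); print(s["pose"]); snap("side","side1")
print(robot.read_t(),robot.read_joint_pos())
E
```

```text
[[322.0489   0.     276.0774]
 [  0.     322.0489 211.22  ]
 [  0.       0.       1.    ]] [[-0.0008  0.9555  0.2951  0.3672]
 [ 1.      0.0012 -0.0012  0.2694]
 [-0.0015  0.2951 -0.9555  0.5856]
 [ 0.      0.      0.      1.    ]]
[[-0.0013  0.9552  0.2961  0.3379]
 [ 1.      0.0016 -0.0008 -0.3406]
 [-0.0012  0.2961 -0.9552  0.5661]
 [ 0.      0.      0.      1.    ]]
4.0 [ -43.8554   12.1325   80.0707    0.005    87.7911 -133.9136]
```

View pics/w_rack.png

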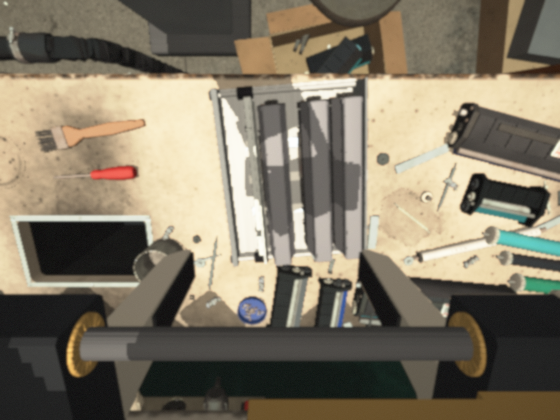

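View pics/w_loose.png

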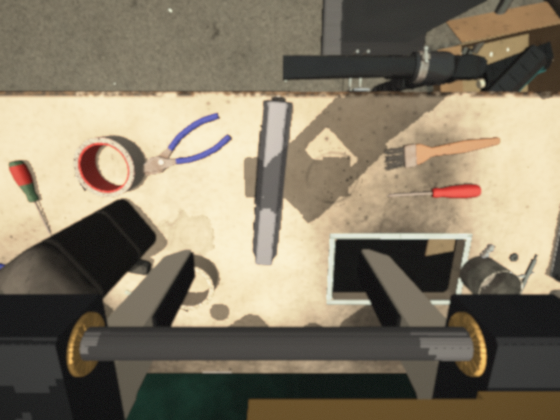

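The wrist view over the rack shows ridges near columns 275, 317 and 350, spanning rows 95-262, with the stop at about 248. The loose cartridge's ridge runs from about (276,102) to (265,262), slightly rotated. I'll make zoomed crops for edges and facing.

```bash
python3 - <<'E'
import cv2,numpy as np
a=cv2.imread("pics/w_rack.png")[78:278,205:375]; b=cv2.imread("pics/w_loose.png")[85:285,230:310]
m=np.hstack([cv2.resize(x,None,fx=3,fy=3,interpolation=cv2.INTER_CUBIC) for x in(a,b)]); print(m.shape); cv2.imwrite("pics/m1.png",m)
a=cv2.imread("pics/side1.png")[120:220,175:375];b=cv2.imread("pics/side1.png")[285:360,255:455]
m=np.vstack([cv2.resize(x,None,fx=3.4,fy=3.4,interpolation=cv2.INTER_CUBIC) for x in(a,b)]);print(m.shape); cv2.imwrite("pics/m2.png",m)
E
```

```text
(600, 750, 3)
(595, 680, 3)
```

View pics/m1.png

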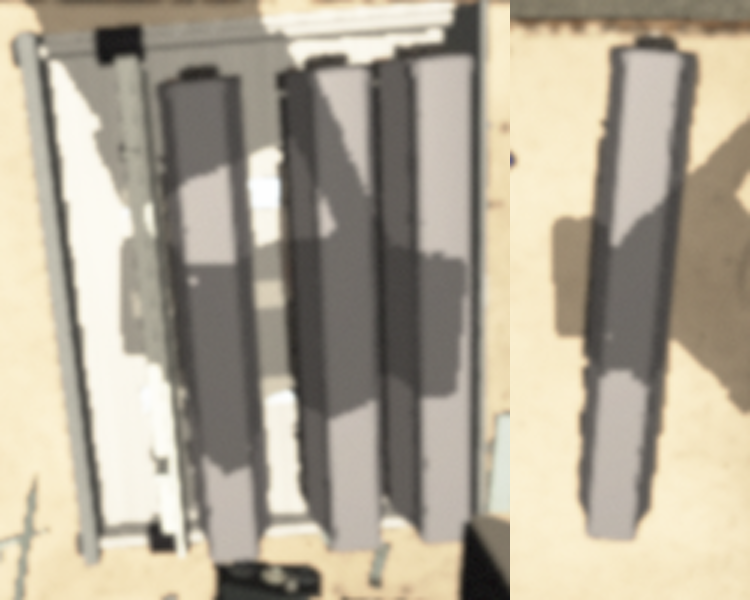

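View pics/m2.png

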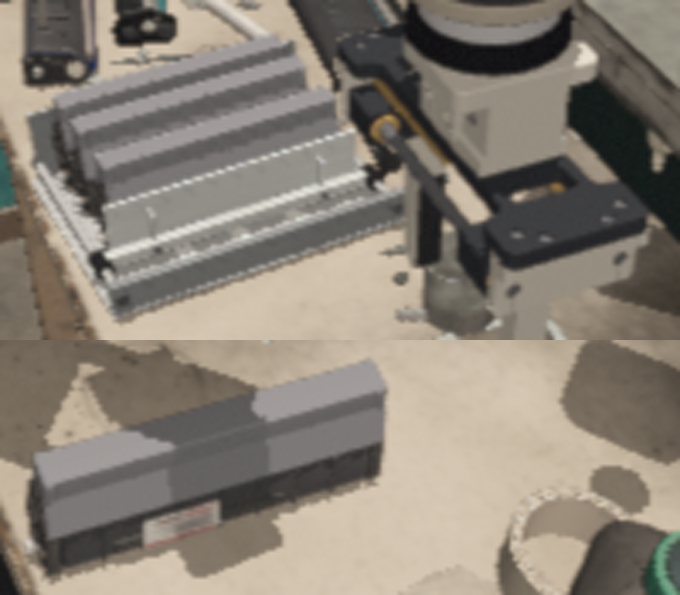

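The crops show every rack cartridge with its gear at the near end; the ridges of c, b and a are at crop columns 163-240, 313-370 and 413-472. The loose one also has its gear at the near end (656,42), and its label faces the side camera. I'll compute poses and look at the end faces obliquely to settle the facing.

```bash
python3 - <<'E'
from h import *
L=lambda p:[(230+(c-510)/3,85+r/3) for c,r in p]
Q=lambda p:[(205+c/3,78+r/3) for c,r in p]
print("loose",pix2w("w_loose",L([(613,48),(685,50),(588,537),(637,537)]),.108))
for n,p in dict(c=[(163,82),(240,80),(210,560),(258,558)],b=[(313,68),(370,66),(330,550),(378,548)],a=[(413,55),(472,55),(424,542),(468,540)]).items():
    print(n,pix2w("w_rack",Q(p),.1178))
print("plate/stop tops",pix2w("w_rack",Q([(485,5),(473,520)]),.094+0.0),pix2w("w_rack",Q([(140,60),(185,550)]),.087))
t=np.radians(30);R=np.array([[-np.cos(t),0,np.sin(t)],[0,1,0],[-np.sin(t),0,-np.cos(t)]])
robot.move_ptp([0.34,-0.35,0.19],R); s=snap("wrist","e_loose")
robot.move_ptp([0.34,-0.2,0.3],R)
robot.move_ptp([0.34,0.27,0.21],R); s=snap("wrist","e_rack")
print(robot.read_t(),robot.read_force())
E
```

```text
loose [[ 0.3245 -0.357   0.108 ]
 [ 0.3253 -0.3247  0.108 ]
 [ 0.5666 -0.3724  0.108 ]
 [ 0.5666 -0.3468  0.108 ]]
c [[0.3587 0.2455 0.1178]
 [0.3578 0.281  0.1178]
 [0.6013 0.2671 0.1178]
 [0.6001 0.2927 0.1178]]
b [[0.3526 0.3144 0.1178]
 [0.3517 0.3404 0.1178]
 [0.5953 0.331  0.1178]
 [0.5941 0.3565 0.1178]]
a [[0.347  0.3598 0.1178]
 [0.3469 0.3867 0.1178]
 [0.5906 0.3807 0.1178]
 [0.5894 0.4039 0.1178]]
plate/stop tops [[0.3236 0.397  0.094 ]
 [0.5886 0.4126 0.094 ]] [[0.348  0.2329 0.087 ]
 [0.6105 0.2528 0.087 ]]Traceback (most recent call last):
  File "<stdin>", line 9, in <module>
workcell.MotionError: the arm cannot take that pose within its joint ranges
```

```bash
python3 - <<'E'
from h import *
def Rt(deg,yaw=0):
    t=np.radians(deg);R=np.array([[-np.cos(t),0,np.sin(t)],[0,1,0],[-np.sin(t),0,-np.cos(t)]])
    a=np.radians(yaw);Z=np.array([[np.cos(a),-np.sin(a),0],[np.sin(a),np.cos(a),0],[0,0,1]]);return Z@R
for y in(-.35,.27):
  for d in(15,30):
    for x in(.34,.38,.42,.46):
      for z in(.17,.2,.24,.3):
        for yaw in (0,-30,30):
          q=robot.solve_ik([x,y,z],Rt(d,yaw))
          if q is not None: print(y,d,x,z,yaw,np.round(q))
E
```

```text
-0.35 15 0.34 0.17 0 [ -59.   13.  113.   18.   47. -160.]
-0.35 15 0.34 0.17 -30 [ -55.   11.  116.   10.   39. -122.]
-0.35 15 0.34 0.2 0 [ -59.   11.  112.   17.   51. -158.]
-0.35 15 0.34 0.2 -30 [ -55.    8.  115.    9.   44. -121.]
-0.35 15 0.34 0.24 0 [ -59.    8.  109.   15.   56. -156.]
-0.35 15 0.34 0.24 -30 [ -55.    5.  112.    8.   50. -119.]
-0.35 15 0.34 0.3 0 [ -59.    4.  104.   14.   64. -154.]
-0.35 15 0.34 0.3 -30 [ -55.    2.  107.    7.   58. -118.]
-0.35 15 0.38 0.17 0 [ -54.   16.  110.   17.   47. -155.]
-0.35 15 0.38 0.17 -30 [ -51.   14.  113.    8.   40. -116.]
-0.35 15 0.38 0.2 0 [ -54.   13.  108.   16.   51. -154.]
-0.35 15 0.38 0.2 -30 [ -51.   11.  111.    8.   44. -115.]
-0.35 15 0.38 0.24 0 [ -54.   11.  106.   15.   56. -152.]
-0.35 15 0.38 0.24 -30 [ -51.    8.  108.    7.   49. -114.]
-0.35 15 0.38 0.3 0 [ -54.    7.  101.   14.   64. -150.]
-0.35 15 0.38 0.3 -30 [ -51.    5.  103.    6.   58. -113.]
-0.35 15 0.42 0.17 0 [ -51.   19.  106.   16.   47. -151.]
-0.35 15 0.42 0.17 -30 [ -47.   17.  109.    7.   40. -111.]
-0.35 15 0.42 0.2 0 [ -51.  
[... 6840 characters left out ...]

0.27 30 0.42 0.3 30 [ 26.  -4. 116.   3.  38. -95.]
0.27 30 0.46 0.17 0 [ 34.  14. 118. -37.  28. -26.]
0.27 30 0.46 0.17 -30 [ 39.  20. 109. -40.  47.   6.]
0.27 30 0.46 0.17 30 [  24.   11.  121.   10.   18. -105.]
0.27 30 0.46 0.2 0 [ 34.  11. 116. -32.  31. -32.]
0.27 30 0.46 0.2 -30 [ 39.  17. 108. -38.  50.   3.]
0.27 30 0.46 0.2 30 [  24.    8.  119.    8.   23. -103.]
0.27 30 0.46 0.24 0 [ 34.   7. 114. -28.  36. -37.]
0.27 30 0.46 0.24 -30 [ 39.  14. 106. -35.  55.  -1.]
0.27 30 0.46 0.24 30 [  24.    5.  117.    6.   29. -101.]
0.27 30 0.46 0.3 0 [ 34.   3. 109. -23.  44. -43.]
0.27 30 0.46 0.3 -30 [ 39.  10. 101. -32.  61.  -7.]
0.27 30 0.46 0.3 30 [ 24.   0. 112.   5.  38. -99.]
```

```bash
cat >> h.py <<'E'
def Rt(deg,yaw=0):
    t=np.radians(deg);R=np.array([[-np.cos(t),0,np.sin(t)],[0,1,0],[-np.sin(t),0,-np.cos(t)]])
    a=np.radians(yaw);Z=np.array([[np.cos(a),-np.sin(a),0],[np.sin(a),np.cos(a),0],[0,0,1]]);return Z@R
E
python3 - <<'E'
from h import *
robot.move_ptp([0.34,0.28,0.21],Rt(30)); s=snap("wrist","e_rack")
robot.move_ptp([0.36,0.0,0.3],Rt(15))
robot.move_ptp([0.34,-0.345,0.20],Rt(30,-30)); s=snap("wrist","e_loose")
a=cv2.imread("pics/e_rack.png")[:300];b=cv2.imread("pics/e_loose.png")[:300]
cv2.imwrite("pics/m3.png",np.vstack([a,b])); print(robot.read_t(),robot.read_force())
E
```

```text
9.075 [-0.4667 -0.5196  0.588 ]
```

View pics/m3.png

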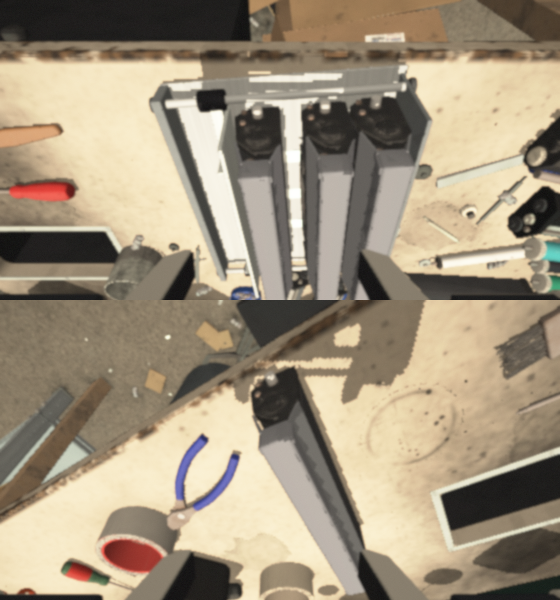

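```bash
python3 - <<'E'
import cv2,numpy as np
m=cv2.imread("pics/m3.png")
a=m[75:175,220:420];b=m[355:455,230:330]
z=np.hstack([cv2.resize(x,None,fx=2.66*1.0,fy=2.66*1.0,interpolation=cv2.INTER_CUBIC) for x in(a,b)])
z=cv2.convertScaleAbs(z,alpha=2.2,beta=10)
cv2.imwrite("pics/m4.png",z);print(z.shape)
E
```

```text
(266, 798, 3)
```

View pics/m4.png

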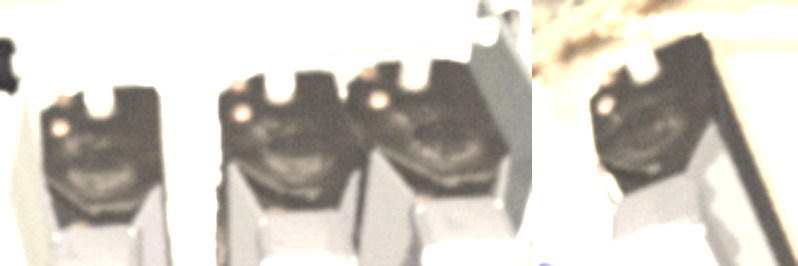

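All four end faces match: the bright pin and the larger bevel are on the −y side, at image left. The loose cartridge therefore already faces the right way and needs no half turn. Next is the grasp.

```bash
cat >> h.py <<'E'
ST=lambda: (np.round(robot.read_position(),4),np.round(robot.read_force(),2),np.round(robot.read_torque(),2),round(robot.read_t(),2))
E
python3 - <<'E'
from h import *
R=Rt(0,-3.7)
robot.grip(0.06,30)
robot.move_ptp([.4455,-.3517,.17],R)
f0=robot.read_force(); print(robot.read_t())
robot.move_l([.4455,-.3517,.0892],feed=.1)
print(ST()); robot.grip(0.0,45); print(robot.read_gripper_width(),robot.read_grasp_force(),ST())
robot.move_l([.4455,-.3517,.11],feed=.1); robot.pause(.2); print(ST(),robot.read_gripper_width())
s=snap("wrist","w_g"); snap("top","top_g"); snap("side","side_g")
E
```

```text
10.425
(array([ 0.4457, -0.352 ,  0.0898]), array([ 1.  , -0.22,  0.93]), array([0.02, 0.  , 0.01]), 11.38)
0.02559017331140313 44.631670117378235 (array([ 0.4455, -0.3518,  0.0893]), array([-0.33, -0.43,  1.9 ]), array([ 0.05,  0.01, -0.04]), 12.03)
(array([ 0.4452, -0.3514,  0.1093]), array([-0.11,  0.9 , -4.51]), array([0.01, 0.03, 0.04]), 12.59) 0.025822755610200643
```

```bash
python3 - <<'E'
from h import *
robot.move_l([.4455,-.3517,.255],feed=.25)
robot.move_l([.477,.297,.255],Rt(0,4.0),feed=.3); print(ST())
robot.move_l([.477,.297,.215],feed=.15); robot.pause(.3)
for i in range(4): print(ST()); robot.pause(.05)
t=robot.read_t(); robot.move_l([.477,.297,.213],feed=.03); print(robot.read_t()-t)
snap("top","top_e"); snap("side","side_e"); snap("wrist","w_e")
a=cv2.imread("pics/top_e.png")[165:300,110:235]; b=cv2.imread("pics/side_e.png")[110:230,165:325]; c=cv2.imread("pics/w_e.png")[70:280,170:390]
f=lambda x,w,h:cv2.resize(x,(w,h),interpolation=cv2.INTER_CUBIC)
cv2.imwrite("pics/m5.png",np.hstack([np.vstack([f(a,360,290),f(b,360,270)]),f(c,430,560)]))
E
```

```text
(array([0.4771, 0.2963, 0.255 ]), array([ 0.02, -0.12, -5.8 ]), array([-0.02,  0.  ,  0.03]), 15.79)
(array([0.4773, 0.2971, 0.2157]), array([-0.99,  0.06, -5.18]), array([0.05, 0.01, 0.01]), 16.51)
(array([0.4772, 0.2971, 0.2155]), array([ 0.08, -0.3 , -5.25]), array([-0.  ,  0.  , -0.01]), 16.56)
(array([0.4771, 0.2971, 0.2154]), array([-0.08, -0.38, -4.39]), array([ 0.08,  0.01, -0.  ]), 16.61)
(array([0.4771, 0.297 , 0.2153]), array([-0.39,  0.18, -5.34]), array([-0.01,  0.  ,  0.03]), 16.66)
0.25
```

View pics/m5.png

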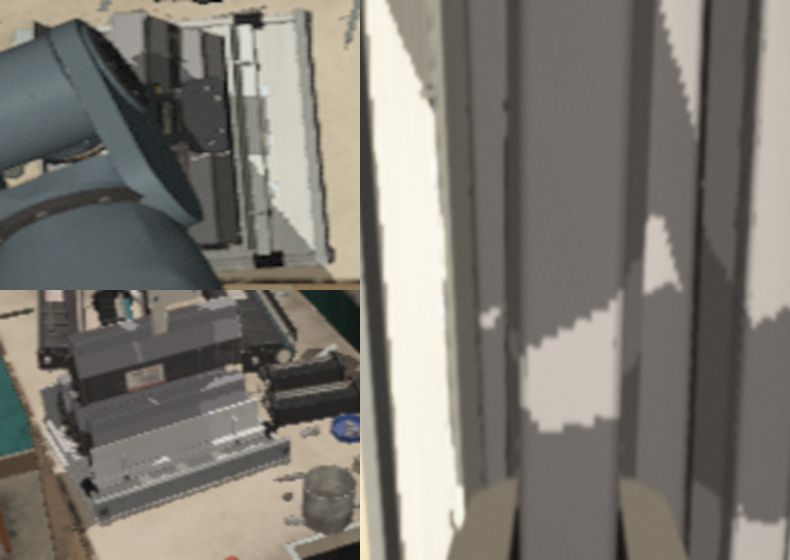

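```bash
python3 - <<'E'
from h import *
Q=lambda p:[(170+c/1.955,70+r/2.667) for c,r in p]
w=pix2w("w_e",Q([(700,130),(692,400),(470,30),(480,450)]),.1178)
print(w, w[:,1]-(w[:,0]-.477)*.07)
g=pix2w("w_e",Q([(520,40),(625,40),(520,440),(617,440)]),.213+.0187)
print(g, g[:,1]-(g[:,0]-.477)*.07)
d=np.load("pics/w_e.npz"); print(d["T"],ST())
E
```

```text
[[0.3863 0.486  0.1178]
 [0.4682 0.5075 0.1178]
 [0.3658 0.3893 0.1178]
 [0.4918 0.4184 0.1178]] [0.4923 0.5081 0.3971 0.4174]
[[0.3791 0.3572 0.2317]
 [0.3775 0.3801 0.2317]
 [0.4468 0.3721 0.2317]
 [0.4451 0.3963 0.2317]] [0.3641 0.387  0.3742 0.3985]
[[-0.0701  0.9529  0.2951  0.3947]
 [ 0.9975  0.0674  0.0195  0.2901]
 [-0.0013  0.2957 -0.9553  0.379 ]
 [ 0.      0.      0.      1.    ]] (array([0.477, 0.297, 0.213]), array([-0.14, -0.24, -5.3 ]), array([0.05, 0.01, 0.01]), 17.11)
```

```bash
python3 - <<'E'
from h import *
Q=lambda p:[(170+(c-360)/1.955,70+r/2.667) for c,r in p]
w=pix2w("w_e",Q([(700,130),(692,400),(470,30),(480,450)]),.1178)
print(w, w[:,1]-(w[:,0]-.477)*.07)
g=pix2w("w_e",Q([(520,40),(625,40),(520,440),(617,440)]),.213+.0187)
print(g, g[:,1]-(g[:,0]-.477)*.07)
E
```

```text
[[0.3963 0.3429 0.1178]
 [0.4793 0.3504 0.1178]
 [0.3755 0.2507 0.1178]
 [0.5032 0.2583 0.1178]] [0.3485 0.3502 0.2578 0.2565]
[[0.3846 0.2788 0.2317]
 [0.383  0.3017 0.2317]
 [0.4532 0.2821 0.2317]
 [0.4515 0.3064 0.2317]] [0.2853 0.3083 0.2838 0.3081]
```

```bash
cat >> h.py <<'E'
B=np.array([-.1,-.2,-5.2]); V=np.array([-.0698,.9976])
def F(n=4):
    f=[]
    for _ in range(n): f.append(robot.read_force()); robot.pause(.01)
    f=np.mean(f,0)-B; return V@f[:2],f[2],robot.read_torque()
def go(d,c,feed=.02):   # d foot depth below neighbour tops, c centre (y at x=.477)
    p=np.array([.477,.297])+V*(c-.297); robot.move_l([p[0],p[1],.207-d],feed=feed)
E
python3 - <<'E'
from h import *
c=.297; ds=np.r_[0,np.arange(.002,.0301,.002)]
for d in ds:
    if d>.026: c-=.0007
    go(d,c); fv,fz,tq=F()
    print(f"{d*1e3:.0f} {c*1e3:.1f} fv{fv:.1f} fz{fz:.1f}",np.round(tq,2),round(robot.read_t(),1))
    if fv<-3: c-=.0006
    if fv>8: c+=.0004
    if fz>12 or abs(fv)>13: break
E
```

```text
0 297.0 fv0.4 fz0.6 [0.02 0.   0.09] 17.6
2 297.0 fv0.3 fz0.4 [ 0.08 -0.    0.01] 17.9
4 297.0 fv0.0 fz1.0 [ 0.1  -0.15 -0.04] 18.2
6 297.0 fv0.8 fz0.8 [ 0.08 -0.18  0.01] 18.4
8 297.0 fv0.3 fz1.2 [ 0.06 -0.08  0.06] 18.7
10 297.0 fv0.3 fz1.1 [-0.01 -0.03  0.02] 19.0
12 297.0 fv0.0 fz1.0 [ 0.    0.05 -0.  ] 19.3
14 297.0 fv-0.2 fz0.3 [ 0.01  0.03 -0.02] 19.6
16 297.0 fv0.3 fz0.3 [0.02 0.   0.02] 19.9
18 297.0 fv0.4 fz-0.1 [-0.   -0.03  0.01] 20.1
20 297.0 fv0.3 fz0.7 [ 0.03 -0.    0.05] 20.4
22 297.0 fv0.6 fz0.5 [0.08 0.05 0.08] 20.7
24 297.0 fv0.6 fz0.6 [ 0.07 -0.01  0.05] 21.0
26 296.3 fv1.3 fz0.9 [ 0.26 -0.13  0.11] 21.3
28 295.6 fv2.4 fz1.2 [ 0.46 -0.14  0.25] 21.6
30 294.9 fv2.5 fz0.9 [ 0.44 -0.23  0.24] 21.9
```

```bash
python3 - <<'E'
from h import *
c=.2949
for d in np.arange(.032,.0801,.002):
    if c>.2886: c-=.0007
    go(d,c); fv,fz,tq=F()
    print(f"{d*1e3:.0f} {c*1e3:.1f} fv{fv:.1f} fz{fz:.1f}",np.round(tq,2),round(robot.read_t(),1))
    if fv<-3: c-=.0006
    if fv>9: c+=.0004
    if fz>10 or abs(fv)>13: break
snap("side","side_m")
E
```

```text
32 294.2 fv2.4 fz1.6 [ 0.51 -0.31  0.28] 22.2
34 293.5 fv2.1 fz2.3 [ 0.65 -0.25  0.14] 22.4
36 292.8 fv3.4 fz4.0 [ 0.89 -0.33  0.16] 22.7
38 292.1 fv3.7 fz4.6 [ 0.96 -0.4   0.12] 23.0
40 291.4 fv4.7 fz5.4 [ 1.09 -0.42  0.06] 23.3
42 290.7 fv5.6 fz7.6 [ 1.29 -0.27  0.06] 23.6
44 290.0 fv6.6 fz9.1 [ 1.49 -0.28  0.03] 23.9
46 289.3 fv7.0 fz11.3 [ 1.62 -0.22  0.06] 24.2
```

```bash
python3 - <<'E'
from h import *
for dd,c in((.046,.2893),(.046,.2886),(.046,.2879),(.045,.2879),(.046,.2879)):
    go(dd,c); robot.pause(.1); fv,fz,tq=F(8)
    print(f"{dd*1e3:.0f} {c*1e3:.1f} fv{fv:.1f} fz{fz:.1f}",np.round(tq,2),ST())
s=snap("wrist","w_m"); snap("side","side_m")
b=cv2.imread("pics/side_m.png")[110:230,165:325]; c=cv2.imread("pics/w_m.png")[0:300]
f=lambda x,w,h:cv2.resize(x,(w,h),interpolation=cv2.INTER_CUBIC)
cv2.imwrite("pics/m6.png",np.vstack([f(c,560,300),f(b,400,300)[:, :].repeat(1,0) if 0 else np.pad(f(b,400,300),((0,0),(0,160),(0,0)))]))
E
```

```text
46 289.3 fv6.6 fz11.4 [ 1.62 -0.23  0.03] (array([0.4781, 0.2901, 0.1619]), array([0.28, 7.12, 5.35]), array([ 1.62, -0.23,  0.03]), 24.67)
46 288.6 fv7.2 fz11.6 [ 1.58 -0.17  0.03] (array([0.4781, 0.2893, 0.1619]), array([0.32, 6.99, 6.4 ]), array([ 1.58, -0.17,  0.03]), 25.08)
46 287.9 fv7.3 fz11.8 [ 1.63 -0.18  0.07] (array([0.4782, 0.2887, 0.1619]), array([-0.45,  7.4 ,  6.7 ]), array([ 1.63, -0.18,  0.07]), 25.5)
45 287.9 fv6.2 fz7.1 [ 1.53 -0.29  0.03] (array([0.4779, 0.2884, 0.1623]), array([0.91, 5.57, 0.81]), array([ 1.53, -0.29,  0.03]), 25.92)
46 287.9 fv7.0 fz11.9 [ 1.62 -0.07  0.13] (array([0.478 , 0.2886, 0.1618]), array([-0.54,  7.2 ,  6.51]), array([ 1.62, -0.07,  0.13]), 26.33)
```

View pics/m6.png

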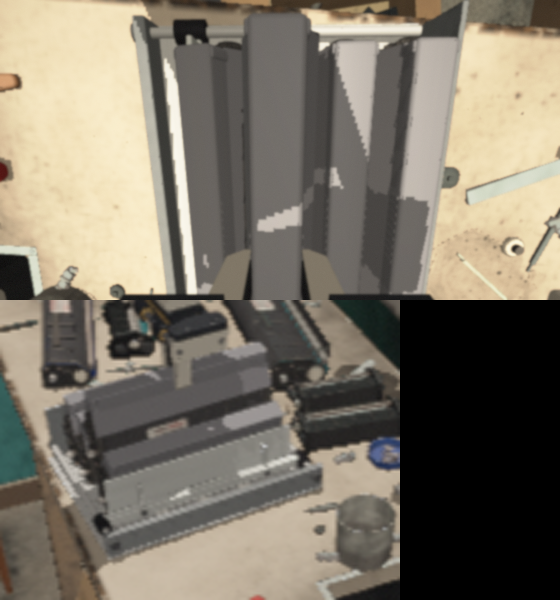

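```bash
python3 - <<'E'
from h import *
for z in(.1178,.116):
    w=pix2w("w_m",[(178,47),(215,47),(195,250),(330,45),(378,42),(332,200),(402,40),(455,40)],z); print(np.c_[w, w[:,1]-(w[:,0]-.477)*.07])
w=pix2w("w_m",[(163,200),(152,50)],.087);print(np.c_[w, w[:,1]-(w[:,0]-.477)*.07])
E
```

```text
[[0.3636 0.2213 0.1178 0.2292]
 [0.362  0.243  0.1178 0.2511]
 [0.4934 0.2307 0.1178 0.2295]
 [0.3562 0.3105 0.1178 0.319 ]
 [0.3527 0.3384 0.1178 0.3471]
 [0.4501 0.3232 0.1178 0.3251]
 [0.3506 0.3523 0.1178 0.3611]
 [0.3485 0.3833 0.1178 0.3923]]
[[0.3633 0.2208 0.116  0.2287]
 [0.3617 0.2427 0.116  0.2508]
 [0.4942 0.2302 0.116  0.229 ]
 [0.3559 0.3108 0.116  0.3193]
 [0.3523 0.3389 0.116  0.3477]
 [0.4505 0.3235 0.116  0.3254]
 [0.3503 0.3529 0.116  0.3618]
 [0.3481 0.3842 0.116  0.3932]]
[[0.4672 0.1987 0.087  0.1994]
 [0.362  0.1949 0.087  0.2029]]
```

```bash
python3 - <<'E'
from h import *
c=.2885
for d in np.arange(.046,.0801,.001):
    go(d,c); fv,fz,tq=F(6)
    print(f"{d*1e3:.0f} {c*1e3:.1f} fv{fv:.1f} fz{fz:.1f}",np.round(tq,2),np.round(robot.read_position(),4),round(robot.read_t(),1))
    if fv<-3: c-=.0006
    if np.hypot(fz,fv)>16.5 or abs(fv)>12: break
E
```

```text
46 288.5 fv5.7 fz11.3 [ 1.21 -0.15  0.07] [0.4779 0.2889 0.1616] 26.7
47 288.5 fv7.0 fz12.9 [1.59 0.03 0.04] [0.478  0.2892 0.1609] 27.0
48 288.5 fv7.6 fz15.3 [1.77 0.11 0.01] [0.4781 0.2894 0.1602] 27.3
```

```bash
cat >> h.py <<'E'
from scipy.spatial.transform import Rotation as Ro
U=np.array([.99756,.06976,0]); W=np.array([-.06976,.99756,0]); Z3=np.array([0,0,1.])
def go3(d,c,th,feed=.02,piv=(0,0)):
    """foot depth d, centre c as if upright, then rolled th deg (top to -y) about piv=(v,z) from foot centre; returns nothing"""
    q=Ro.from_rotvec(U*np.radians(th)).as_matrix()
    foot=np.array([.477,.297,.1178-d])+W*(c-.297); pv=foot+W*piv[0]+Z3*piv[1]
    robot.move_l(pv+q@(foot+Z3*.0892-pv),q@Rt(0,4.0),feed=feed)
def log(d,c,th,n=5):
    fv,fz,tq=F(n); print(f"{d*1e3:.0f} {c*1e3:.1f} {th:.0f} fv{fv:.1f} fz{fz:.1f}",np.round(tq,2),np.round(robot.read_position(),4),round(robot.read_t(),1)); return fv,fz
E
python3 - <<'E'
from h import *
c=.2885;P=(-.013,.005)
go3(.045,c,0);log(.045,c,0)
for th in(3,6,9,12): go3(.045,c,th,piv=P); log(.045,c,th)
for d in np.arange(.047,.0601,.001):
    go3(d,c,12,piv=P); fv,fz=log(d,c,12)
    if fv<-3: c-=.0006
    if np.hypot(fz,fv)>15 or abs(fv)>12: break
E
```

```text
45 288.5 0 fv4.2 fz7.0 [0.87 0.09 0.15] [0.4773 0.2884 0.1618] 27.7
45 288.5 3 fv6.0 fz6.8 [1.33 0.24 0.19] [0.4776 0.2841 0.1625] 28.1
45 288.5 6 fv6.0 fz8.5 [1.4  0.33 0.22] [0.478  0.2798 0.1631] 28.5
45 288.5 9 fv6.6 fz10.3 [1.51 0.32 0.24] [0.4785 0.2755 0.1634] 28.9
45 288.5 12 fv6.6 fz12.4 [1.62 0.39 0.3 ] [0.4788 0.2711 0.1635] 29.3
47 288.5 12 fv7.9 fz12.7 [2.13 0.13 0.21] [0.4792 0.2715 0.1618] 29.6
48 288.5 12 fv8.4 fz16.0 [2.32 0.33 0.18] [0.4794 0.2718 0.1612] 29.9
```

```bash
python3 - <<'E'
from h import *
c=.2885;P=(-.013,.005);d=.045
for c in np.arange(.2885,.2966,.001):
    go3(d,c,12,piv=P); fv,fz=log(d,c,12)
    if fv<-.5: break
E
```

```text
45 288.5 12 fv4.5 fz8.0 [1.02 0.01 0.25] [0.4788 0.2708 0.1629] 30.3
45 289.5 12 fv1.8 fz4.9 [ 0.33 -0.06  0.11] [0.4785 0.2715 0.1625] 30.6
45 290.5 12 fv0.1 fz1.7 [-0.1 -0.2  0.1] [0.4785 0.2725 0.1625] 30.9
45 291.5 12 fv0.5 fz1.0 [-0.27 -0.09 -0.03] [0.4784 0.2736 0.1626] 31.1
45 292.5 12 fv-0.3 fz0.2 [-0.28 -0.03  0.02] [0.4785 0.2748 0.1628] 31.4
45 293.5 12 fv-0.6 fz0.1 [-0.33  0.    0.02] [0.4785 0.2758 0.1629] 31.7
```

```bash
python3 - <<'E'
from h import *
c=.2935;P=(-.013,.005)
for d in np.arange(.046,.0651,.0015):
    go3(d,c,12,piv=P); fv,fz=log(d,c,12)
    if fv<-2: c-=.001
    if fv>4: c+=.0007
    if fz>9 or abs(fv)>10: break
E
```

```text
46 293.5 12 fv0.1 fz0.5 [-0.34 -0.02 -0.05] [0.4785 0.2757 0.1618] 32.0
48 293.5 12 fv0.4 fz0.2 [-0.3  -0.01  0.02] [0.4785 0.2758 0.1603] 32.3
49 293.5 12 fv0.8 fz1.0 [-0.04 -0.14  0.07] [0.4786 0.2759 0.159 ] 32.6
50 293.5 12 fv1.9 fz2.6 [ 0.17 -0.21  0.14] [0.4786 0.2759 0.1575] 32.9
52 293.5 12 fv4.4 fz4.0 [ 0.87 -0.13  0.17] [0.4786 0.2761 0.1561] 33.2
54 294.2 12 fv5.2 fz5.1 [ 1.14 -0.35  0.18] [0.4787 0.2767 0.1545] 33.5
55 294.9 12 fv5.6 fz5.1 [ 1.35 -0.46  0.08] [0.4787 0.2774 0.1529] 33.8
57 295.6 12 fv5.9 fz4.5 [ 1.37 -0.53  0.19] [0.4787 0.2781 0.1513] 34.1
58 296.3 12 fv5.8 fz5.1 [ 1.32 -0.45  0.15] [0.4785 0.2788 0.1497] 34.4
60 297.0 12 fv5.2 fz6.0 [ 1.28 -0.5   0.18] [0.4786 0.2794 0.1483] 34.6
61 297.7 12 fv4.7 fz6.2 [ 1.15 -0.59  0.26] [0.4785 0.28   0.1468] 34.9
63 298.4 12 fv4.5 fz5.8 [ 1.09 -0.48  0.31] [0.4781 0.2807 0.1452] 35.2
64 299.1 12 fv4.6 fz5.3 [ 0.92 -0.31  0.27] [0.4779 0.2813 0.1436] 35.5
```

```bash
python3 - <<'E'
from h import *
c=.2986;P=(-.013,.005)
for d in np.arange(.065,.0801,.0015):
    go3(d,c,12,piv=P); fv,fz=log(d,c,12)
    if fv<3: c-=.0007
    if fz>9 or fv>9 or fv<-3: break
E
```

```text
65 298.6 12 fv5.3 fz7.7 [ 1.38 -0.19  0.37] [0.478  0.2811 0.1429] 35.8
66 298.6 12 fv6.4 fz7.7 [ 1.57 -0.14  0.37] [0.478  0.2812 0.1415] 36.1
68 298.6 12 fv6.6 fz8.8 [ 1.62 -0.12  0.31] [0.4783 0.2812 0.1401] 36.4
70 298.6 12 fv5.4 fz10.0 [ 1.5  -0.13  0.43] [0.4784 0.2812 0.1388] 36.7
```

```bash
python3 - <<'E'
from h import *
P=(-.013,.005);d=.0695
for c in (.2979,.2972,.2965,.2958): go3(d,c,12,piv=P); log(d,c,12)
for th in (10,8): go3(d,c,th,piv=P); log(d,c,th)
E
```

```text
70 297.9 12 fv6.7 fz8.5 [ 1.74 -0.19  0.36] [0.4782 0.2806 0.1386] 37.0
70 297.2 12 fv7.8 fz6.8 [ 1.85 -0.12  0.4 ] [0.4782 0.2799 0.1385] 37.3
70 296.5 12 fv7.8 fz6.8 [ 1.86 -0.07  0.44] [0.4782 0.2792 0.1384] 37.6
70 295.8 12 fv7.1 fz5.1 [ 1.66 -0.19  0.3 ] [0.478  0.2784 0.1382] 37.9
70 295.8 10 fv4.3 fz1.4 [ 0.93 -0.1   0.33] [0.4775 0.2809 0.1378] 38.2
70 295.8 8 fv2.9 fz0.3 [ 0.54 -0.01  0.34] [0.4775 0.2836 0.138 ] 38.5
```

```bash
python3 - <<'E'
from h import *
c=.2958;P=(-.013,.005)
for d in np.arange(.071,.0981,.0015):
    th=8-(d-.0695)*200
    go3(d,c,th,piv=P); fv,fz=log(d,c,th)
    if fz>5.5: c-=.0007
    elif fv<-1: c-=.0007
    if fz>11 or fv>10 or fv<-5: break
E
```

```text
71 295.8 8 fv3.5 fz1.8 [0.65 0.16 0.37] [0.4777 0.2843 0.1368] 38.8
72 295.8 7 fv3.4 fz3.3 [0.69 0.05 0.33] [0.478  0.2849 0.1356] 39.1
74 295.8 7 fv2.3 fz4.9 [ 0.57 -0.21  0.32] [0.4781 0.2854 0.1341] 39.4
76 295.8 7 fv1.3 fz3.7 [ 0.27 -0.39  0.37] [0.4779 0.2856 0.1323] 39.7
77 295.8 7 fv-0.0 fz2.4 [-0.07 -0.35  0.29] [0.4776 0.286  0.1306] 40.0
78 295.8 6 fv-0.7 fz2.6 [-0.41 -0.28  0.38] [0.4776 0.2865 0.1292] 40.3
80 295.8 6 fv-1.6 fz3.0 [-0.67 -0.28  0.49] [0.4776 0.287  0.1277] 40.6
82 295.1 6 fv0.4 fz4.4 [-0.09 -0.08  0.46] [0.4777 0.287  0.1264] 40.9
83 295.1 5 fv-0.2 fz5.8 [-0.14 -0.24  0.52] [0.4778 0.2874 0.1249] 41.2
84 294.4 5 fv0.2 fz1.5 [ 0.01 -0.18  0.43] [0.4774 0.287  0.1229] 41.5
86 294.4 5 fv-1.1 fz0.9 [-0.47 -0.07  0.38] [0.4773 0.2873 0.1214] 41.7
88 293.7 4 fv-1.2 fz0.8 [-0.4   0.07  0.24] [0.4775 0.2872 0.1201] 42.0
89 293.0 4 fv0.7 fz0.9 [0.23 0.07 0.28] [0.4776 0.2871 0.1187] 42.3
91 293.0 4 fv1.3 fz1.6 [0.22 0.02 0.3 ] [0.4777 0.2875 0.1172] 42.6
92 293.0 3 fv1.3 fz1.3 [ 0.25 -0.11  0.33] [0.4777 0.2879 0.1156] 42.9
94 293.0 3 fv1.0 fz1.8 [ 0.14 -0.09  0.34] [0.4776 0.2883 0.114 ] 43.2
95 293.0 3 fv0.9 fz1.4 [ 0.02 -0.14  0.38] [0.4776 0.2887 0.1125] 43.5
97 293.0 3 fv0.5 fz1.7 [ 0.02 -0.17  0.44] [0.4775 0.2892 0.1109] 43.8
98 293.0 2 fv0.8 fz1.8 [-0.05 -0.11  0.44] [0.4774 0.2896 0.1093] 44.1
```

```bash
python3 - <<'E'
from h import *
c=.2928;P=(-.013,.005)
for d,th in zip(np.arange(.0992,.1113,.0012),[2,1.5,1.2,.9,.6,.3,0,0,0,0,0]):
    go3(d,c,th,piv=P); fv,fz=log(d,c,th)
    if fz<5 and fv<-2: c-=.0005
    if fv>4: c+=.0004
    if fz>10 or abs(fv)>9: break
E
```

```text
99 292.8 2 fv1.2 fz2.7 [ 0.19 -0.08  0.43] [0.4775 0.29   0.1082] 44.4
100 292.8 2 fv1.2 fz2.8 [ 0.36 -0.14  0.4 ] [0.4775 0.2907 0.1069] 44.7
102 292.8 1 fv2.3 fz2.3 [ 0.54 -0.07  0.39] [0.4774 0.2911 0.1056] 45.0
103 292.8 1 fv2.7 fz2.2 [ 0.64 -0.09  0.41] [0.4774 0.2916 0.1043] 45.2
104 292.8 1 fv2.7 fz1.4 [ 0.63 -0.16  0.41] [0.4773 0.2919 0.103 ] 45.5
105 292.8 0 fv2.4 fz1.3 [ 0.6  -0.18  0.36] [0.4773 0.2924 0.1017] 45.8
106 292.8 0 fv2.1 fz2.2 [ 0.55 -0.21  0.38] [0.4774 0.2928 0.1006] 46.1
108 292.8 0 fv2.0 fz4.0 [ 0.44 -0.39  0.47] [0.4776 0.2928 0.0995] 46.4
109 292.8 0 fv0.3 fz14.3 [0.06 0.12 0.51] [0.4777 0.293  0.0992] 46.7
```

```bash
python3 - <<'E'
from h import *
c=.2928
go3(.1080,c,0); log(.108,c,0)
robot.grip(.0275); print(robot.read_gripper_width(),robot.read_grasp_force()); log(.108,c,0)
robot.grip(.0285); print(robot.read_gripper_width()); log(.108,c,0)
go3(.098,c,0,feed=.03); log(.098,c,0)
go3(.085,c,0,feed=.05); log(.085,c,0)
p=robot.read_position(); robot.move_l([p[0],p[1],.2],feed=.15); log(0,c,0)
robot.move_ptp([.45,.28,.40],Rt(0,4)); s=snap("wrist","w_f"); snap("top","top_f"); snap("side","side_f"); print(s["pose"])
# brightness profiles across the ridges at several x
img=cv2.cvtColor(s["pixels"],cv2.COLOR_RGB2GRAY)
for x in(.38,.45,.52):
    ys=np.arange(.17,.43,.002)
    uv=w2pix("w_f",np.c_[np.full_like(ys,x)-(ys-.29)*.07,ys+(x-.477)*.07,np.full_like(ys,.1178)]).astype(np.float32)
    v=cv2.remap(img,uv[:,:1],uv[:,1:],cv2.INTER_LINEAR).ravel(); print(x,' '.join(f"{int(a)}" for a in v))
E
```

```text
108 292.8 0 fv1.4 fz9.8 [ 0.3  -0.08  0.45] [0.4775 0.2929 0.0993] 47.0
0.027682169415217825 0.0
108 292.8 0 fv-0.0 fz5.0 [-0.01  0.02  0.01] [0.4769 0.2926 0.0986] 47.3
0.028447828596149
108 292.8 0 fv-0.1 fz5.1 [ 0.01 -0.04 -0.03] [0.4773 0.2928 0.099 ] 47.6
98 292.8 0 fv0.1 fz5.3 [-0.01 -0.01 -0.  ] [0.4773 0.2928 0.1091] 48.1
85 292.8 0 fv0.1 fz5.2 [ 0.04 -0.04  0.02] [0.4773 0.2928 0.1222] 48.5
0 292.8 0 fv0.2 fz5.3 [-0.01 -0.02 -0.02] [0.4768 0.2926 0.1988] 49.2
[[-0.0701  0.9536  0.2928  0.3679]
 [ 0.9975  0.0677  0.0183  0.2732]
 [-0.0023  0.2934 -0.956   0.5642]
 [ 0.      0.      0.      1.    ]]
0.38 237 237 236 236 236 236 236 235 233 228 208 193 194 186 148 89 95 173 238 248 249 249 249 245 241 237 202 166 140 105 87 80 88 103 109 109 109 110 111 110 110 110 110 106 89 75 75 75 74 73 72 73 71 72 86 102 110 110 111 110 110 111 110 110 111 106 93 79 76 72 58 52 66 72 70 70 70 74 94 108 110 110 111 111 121 159 192 198 195 173 125 86 83 95 96 95 96 93 82 76 118 170 196 201 199 198 197 196 195 193 193 186 157 106 112 166 208 226 230 230 228 227 227 226 226 226 224 225 225 226
[... 273 characters left out ...]
 71 71 72 70 73 88 104 109 110 109 110 110 109 109 109 108 103 88 70 63 70 71 72 71 69 67 64 75 95 105 109 110 110 109 108 109 108 108 106 100 85 93 145 184 205 217 222 223 221 218 215 210 203 191 187 187 191
0.52 237 237 237 236 236 238 239 240 241 239 230 206 188 182 166 117 86 150 227 247 247 248 248 247 244 247 249 248 239 180 106 101 129 169 189 194 194 193 193 194 194 193 192 183 153 107 91 91 84 78 75 77 74 71 79 94 104 107 107 107 107 107 107 107 108 106 99 85 77 76 71 64 76 84 85 80 74 72 83 100 107 108 108 119 137 150 163 173 180 175 146 106 85 91 96 98 97 97 92 80 90 139 177 191 192 192 192 192 191 191 190 188 175 140 106 144 184 207 220 225 224 222 223 225 226 225 222 217 214 212
```

```bash
python3 - <<'E'
from h import *
for f,hz in(("w_rack",.1178),("w_f",.1178)):
  img=cv2.cvtColor(cv2.imread(f"pics/{f}.png"),cv2.COLOR_BGR2GRAY)
  for x in(.37,.40,.43,.46,.49,.52,.55):
    ys=np.arange(.21,.42,.0005)
    uv=w2pix(f,np.c_[x-(ys-.29)*.07,ys+(x-.477)*.07,np.full_like(ys,hz)]).astype(np.float32)
    v=cv2.remap(img,uv[:,:1],uv[:,1:],cv2.INTER_LINEAR).ravel().astype(float)
    g=np.gradient(cv2.GaussianBlur(v[:,None],(1,9),0).ravel()); 
    pk=[i for i in range(3,len(g)-3) if abs(g[i])==abs(g[i-3:i+4]).max() and abs(g[i])>2.2]
    print(f,x,' '.join(f"{'+' if g[i]>0 else '-'}{ys[i]*1e3:.0f}" for i in pk))
E
```

```text
w_rack 0.37 -222 +234 -243 +247 -251 +257 -281 +289 -306 +311 +323 +329 -348 +353 -365 +370 -394 +399
w_rack 0.4 -226 -243 -249 +260 -281 +290 -304 +311 -318 +323 +341 -347 +353 -365 +370 -395 +399
w_rack 0.43 -226 -244 -249 +258 -282 +291 -304 +311 +323 -328 -348 +354 -365 +370 -395 +400
w_rack 0.46 -224 +230 -234 -244 -250 +258 -282 +290 -305 +323 -349 +354 +371 +392 -396 +400
w_rack 0.49 -242 -250 +258 -282 +290 -305 +311 +323 -349 +354 +371 +390 -395 +400
w_rack 0.52 -245 -253 +260 -282 +291 -308 +313 +324 +331 +337 -349 +354 +371 -395 +401
w_rack 0.55 -245 -253 +259 -268 +273 -283 +292 -308 +313 +324 -348 +355 +371 -395 +400 +409
w_f 0.37 -224 +234 -258 +279 -302 -310 +313 +326 +337 -350 +355 -365 +371 -395 +399
w_f 0.4 -224 +234 -258 +279 -303 -310 +314 +325 +347 -351 +355 -366 +371 -395 +399
w_f 0.43 -227 +235 +236 +248 -259 -269 +273 +279 -303 -310 +314 +326 -333 +337 -341 -351 +361 -366 +371 -396 +400
w_f 0.46 -225 +235 -259 +279 -303 -310 +314 +326 -351 +371 +372 -395 +399
w_f 0.49 -225 +234 +242 -246 -259 -270 +279 -303 -310 +326 -351 +372 -396 +400
w_f 0.52 -228 +234 -259 +280 -303 +314 +327 +337 -351 -351 -367 +372 -396 +400
w_f 0.55 -228 +235 -260 -269 +281 -304 -311 +315 +327 -352 -367 +372 -396 +400 +408
```

```bash
python3 -c "
from h import *
print(robot.read_t()); print(robot.finish_job())"
```

```text
50.2167
the job is handed in; nothing more can be done
None
```

I pressed the loose cartridge home between the second and third cartridges and handed the job in at 50.2 s; it bottomed at tray height, upright and facing like the others, but on the way in the third cartridge tipped about 15° against the stop before the last wrist-camera measurements showed it standing again, and the highest force I read on the hand was about 18 N.

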